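# Load the bare headlamp bracket into the drilling jig

## Task

Pick up the bare-metal headlamp bracket by its lug and lay it in the pocket of the blue-walled drilling jig, so that it sits flat on the pocket floor, square in the pocket, with its tip in the narrow end. Lower it in, do not drop it. Leave the red and the black bracket where they are.

Things in the scene. Friction and masses are not known exactly. Their poses are not given: they have to be found in the camera images.
- bare_bracket: The bracket to load, bare light-grey steel, 0.5 kg: tapered flat ear 8 thick, 100 long (mm), 70 wide at the square end, 30 at the round tip. An upright lug, 40 along x by 30 along y, rises to 48 above the underside: grasp across its 30. Origin: on the underside, below the lug's middle; x runs from the tip (at x = -65) to the square end (at +35), z up. Tip towards the robot, within 35 degrees.
- jig: Fixed dark-grey plate 190 x 150 x 12 mm with blue walls (tops 24 above the bench) round a tapered pocket, the bracket's outline plus about 8 all round; pocket floor 12 above the bench. Origin: on its underside, below where the bracket's origin comes when seated centrally; x from the narrow to the wide end, as on the bracket, z up. Narrow end towards the robot, within 23 degrees.
- red_bracket: A dark red primed bracket of the same shape and size as the bare one, with the same origin and axes; to be left alone.
- black_bracket: A black painted bracket of the same shape and size as the bare one, with the same origin and axes; to be left alone.
There are look-alikes about, which are no part of the job. Leave any orange, pink or yellow look-alike of the bare_bracket alone.

How it is judged (in metres and radians):
At the end, for the whole second after the job is handed in: The bare bracket lies released and at rest on the pocket floor of the jig: its origin within 16 mm horizontally of the jig's and between 8 and 17 mm above it, tilted less than 0.1 rad, its x axis within 0.25 rad of the jig's; its tip in the narrow end (z of bare_bracket in the frame of jig between 0.008 and 0.017 m and horizontal distance between bare_bracket and jig below 0.016 m and angle between bare_bracket's own z axis and vertical below 0.1 rad and angle between the x axis of bare_bracket and the x axis of jig, either way round below 0.25 rad and linear speed of bare_bracket below 0.02 m/s and contact force between bare_bracket and the fingers below 0.1 N); the robot touches nothing.
It fails at once if the red bracket was moved more than 20 mm (distance of red_bracket from where it was at the start of the episode above 0.02 m).
It fails at once if the black bracket was moved more than 20 mm (distance of black_bracket from where it was at the start of the episode above 0.02 m).
It fails at once if the bare bracket was dropped (falling freely at more than 0.75 m/s, a fall of about 30 mm) (linear speed of bare_bracket above 0.75 m/s and contact force between bare_bracket and the fingers below 0.1 N).
It also fails if it takes over 32 s, if anything falls off the work surface, if the arm or the gripper's body presses on something with over 40 N, if the wrist force passes 120 N, or if a joint passes its speed limit or range.

## Robot

A 6-joint arm with a two-finger parallel gripper is mounted at the origin on the work surface. World frame = base frame: x ahead of the robot, y to its left, z up, the work surface at z = 0. Lengths are in mm, angles in rad, forces in N, time in s.
With the tool pointing down it reaches from about 350 to 775 mm from the base axis. Payload 7.3 kg.
Tool frame: the origin (TCP) lies midway between the tips of the shut fingers; the grasp point (between the pads) lies 19 mm behind it; z points along the fingers, y is the direction in which the jaws open and shut (so a half turn about z gives the same grasp; the last joint's range is limited). The gripper opens to 92 mm and grips with 3 to 60 N. Pads are 19 mm wide; open, the fingers measure 130 mm over their backs; the gripper's body (75 mm by 190 mm) begins 47 mm behind the grasp point.
Start: joints at [1.072, 0.342, 1.524, -0, 1.275, -0.146], TCP at [181.388, 492.69, 226.741] pointing down, gripper open.
Joint ranges: [-2.53, 2.53], [-0.77, 2.02], [0.04, 2.7], [-1, 4.14], [0.28, 2.66], [-3.11, 3.11]. Speed limits (rad/s): [2.57, 2.57, 3.14, 3.14, 3.14, 3.14].

## Interface

Orientations are given as [roll, pitch, yaw] about the fixed x, y, z axes, in that order (R = Rz(yaw) Ry(pitch) Rx(roll)).
In Python, from plant import sensors, imaging, ticket gives the robot as it stands. The module is installed in compiled form; this text tells all that it offers.
- The arm moves only by the tool arm_command, never from a script. Its argument "increments" is one flat list of numbers, 5 for each row, row after row: the closure, from 0 (fully open) to 1 (shut), then the shift along the tool's x, y, z in mm, then the turn about the tool's z in degrees. In form: [hand, dx, dy, dz, spin, hand, dx, dy, dz, spin, ...]. A call has 1 to 20 rows; each row is the pose to reach, as a shift and turn from the pose commanded when the call began, along the tool's axes at that moment; what a row does not reach only later rows make up. A row lasts 1/8 s, in which the tool goes at most 62.5 mm and 10.7 degrees, less where a joint would pass 70% of its speed; a pose out of reach is approached as far as the arm can. A call with a gripper value outside its range is refused whole. The fingers move at their own pace and stop on an object; the grip force is fixed at half the most. Time passes only in rows, so rows that repeat a pose let the fingers close. It gives the time, the measured TCP pose, the force and the opening at its end, in the units of the state.
- sensors.get_obs(): the state, without advancing time (a new reading comes with each control period).
- imaging.capture(name): name is "scene" or "top"; returns the picture (420x560x3 uint8, blue, green, red); there is no depth.
- imaging.calibration(name): a dict with "fx", "fy", "cx", "cy" (pixels), "world_to_cam" (4x4, takes a point from world to camera coordinates). Camera axes: x right, y down, z forward; pixel columns grow to the right and rows downward; lengths in mm; the calibration is good to about 2 mm. A picture is of the moment at which its call begins. calibration takes no time and is no camera call.
- ticket.close_job(): hands the job in, once; it reports no verdict.
The state is a dict: "time": time; "joint_positions": joint angles; "dq": joint speeds; "tau": joint torques, N m; "tool_pos": TCP position; "tcp_rot": TCP orientation; "contact_force": force on the tool from outside, world axes, zero at the start; "moment": the same for the moment, N m; "grip_width": finger opening in mm.
Only numpy, scipy, OpenCV 4.12 (cv2) and the standard library are available. Lean on these libraries where they do the work, as an engineer would, in place of code of your own. Each camera call takes 0.05 s, during which the arm holds its last target. There are 200 camera calls.

## Working session

There is one attempt and no reset: what is moved stays moved. The work goes in short steps, Python scripts to look and compute and a tool call to move; the robot and the scene stay as the last step left them, time stands still between calls to the robot, and variables do not carry over. Pictures are saved under pics/ and viewed, about 8 in all and at most 12, crops included, and the job is handed in when it is done.

Besides the shell and the picture viewer there is one more tool, called as a command line: name --argument value ..., lists and objects as JSON in quotes. arm_command: Moves the arm, as the interface text tells. Its arguments: {"type":"object","properties":{"increments":{"type":"array","items":{"type":"number"}}},"required":["increments"]}

```bash
mkdir -p pics
python3 - <<'E'
from plant import sensors, imaging
import cv2, numpy as np
for n in("scene","top"):
    cv2.imwrite(f"pics/{n}0.png",imaging.capture(n)); c=imaging.calibration(n); print(n,c)
o=sensors.get_obs(); print({k:np.round(v,3) for k,v in o.items()})
E
```

```text
scene {'fx': 459.57143832998037, 'fy': 459.57143832998037, 'cx': 285.9750173155872, 'cy': 210.56578891410774, 'world_to_cam': array([[-8.33431506e-02,  9.96516991e-01, -2.79373898e-03,
        -4.25526027e+01],
       [ 6.61435620e-01,  5.32214718e-02, -7.48111219e-01,
        -2.80596259e+02],
       [-7.45356854e-01, -6.41978244e-02, -6.63567479e-01,
         1.30746554e+03],
       [ 0.00000000e+00,  0.00000000e+00,  0.00000000e+00,
         1.00000000e+00]])}
top {'fx': 532.545311461751, 'fy': 532.545311461751, 'cx': 271.550859380167, 'cy': 211.33988759492706, 'world_to_cam': array([[-2.49368296e-02, -9.99368203e-01, -2.53248798e-02,
         9.75071068e+01],
       [-9.96136243e-01,  2.69740794e-02, -8.35762139e-02,
         4.97220919e+02],
       [ 8.42065260e-02,  2.31429048e-02, -9.96179535e-01,
         1.10419637e+03],
       [ 0.00000000e+00,  0.00000000e+00,  0.00000000e+00,
         1.00000000e+00]])}
{'time': np.float64(0.1), 'joint_positions': array([ 1.072,  0.343,  1.525, -0.   ,  1.275, -0.146]), 'dq': array([ 0.001, -0.   , -0.002, -0.001,  0.001,  0.   ]), 'tau': array([ 1.0000e-03, -4.3201e+01, -2.4469e+01,  7.2000e-02,  5.3000e-02,
       -0.0000e+00]), 'tool_pos': array([181.195, 492.368, 226.14 ]), 'tcp_rot': array([-3.14 , -0.   ,  2.789]), 'contact_force': array([0.148, 0.04 , 0.136]), 'moment': array([-0.001, -0.025,  0.013]), 'grip_width': np.float64(91.877)}
```

View pics/top0.png

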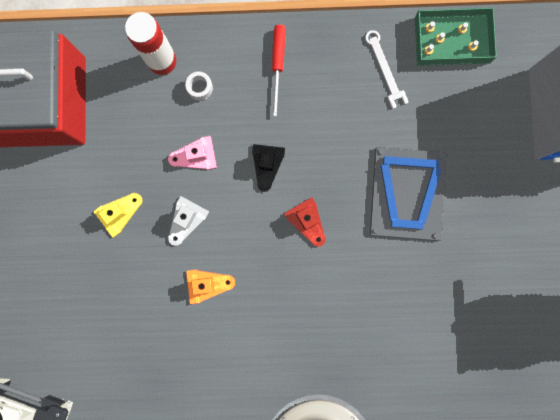

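View pics/scene0.png

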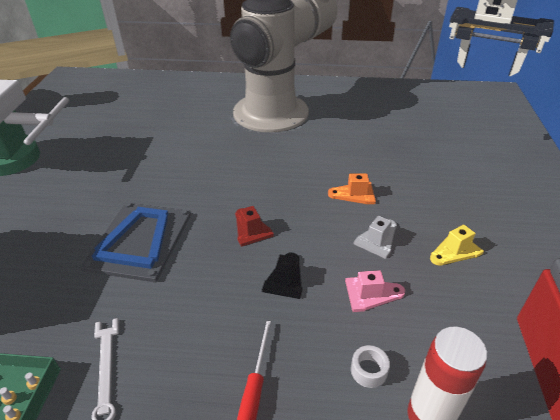

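The candidates in the top view are grey (186,220), red (308,222), black (267,167), yellow (120,213), pink (195,155) and orange (210,286). Only the one at (186,220) is bare light grey with its tip towards the robot. The jig is at about (408,193). Next I measure both and confirm in a crop.

```bash
cat > h.py <<'E'
import numpy as np, cv2
from plant import imaging, sensors
def ray(n,uv,z):
    c=imaging.calibration(n); T=np.array(c["world_to_cam"]); R,t=T[:3,:3],T[:3,3]
    d=R.T@np.array([(uv[0]-c["cx"])/c["fx"],(uv[1]-c["cy"])/c["fy"],1]); o=-R.T@t
    return (o+d*(z-o[2])/d[2])[:2]
def proj(n,p):
    c=imaging.calibration(n); q=np.array(c["world_to_cam"])[:3]@np.append(p,1)
    return np.array([c["fx"]*q[0]/q[2]+c["cx"],c["fy"]*q[1]/q[2]+c["cy"]])
E
python3 - <<'E'
from h import *
im=cv2.imread("pics/top0.png"); hsv=cv2.cvtColor(im,cv2.COLOR_BGR2HSV)
# dark holes on the grey bracket
x0,y0=155,190; roi=im[y0:255,x0:220]; g=cv2.cvtColor(roi,cv2.COLOR_BGR2GRAY)
m=((g>125)&(hsv[y0:255,x0:220,1]<40)).astype(np.uint8)
cs,h=cv2.findContours(m,cv2.RETR_CCOMP,cv2.CHAIN_APPROX_NONE)
for c,k in zip(cs,h[0]):
    if cv2.contourArea(c)>3:
        M=cv2.moments(c); uv=(M['m10']/M['m00']+x0,M['m01']/M['m00']+y0); print("hole" if k[3]>=0 else "outer",cv2.contourArea(c),np.round(uv,1),ray("top",uv,48),ray("top",uv,8))
        if k[3]<0: print([np.round(ray("top",p[0]+[x0,y0],8)) .tolist() for p in cv2.approxPolyDP(c,2.5,True)])
b=cv2.inRange(hsv,(105,120,60),(125,255,255)); b[:,:360]=0; b[:,450:]=0
cs,h=cv2.findContours(b,cv2.RETR_CCOMP,cv2.CHAIN_APPROX_NONE)
for c,k in zip(cs,h[0]):
    if cv2.contourArea(c)>300:
        a=cv2.approxPolyDP(c,5,True)[:,0]; print("inner" if k[3]>=0 else "outer",a.tolist(),[np.round(ray("top",p,24),1).tolist() for p in a])
A=cv2.resize(roi,(400,400),interpolation=cv2.INTER_CUBIC); B=cv2.resize(im[140:245,360:450],(400,467),interpolation=cv2.INTER_CUBIC)
A=cv2.copyMakeBorder(A,0,67,0,0,cv2.BORDER_CONSTANT); cv2.imwrite("pics/crop1.png",np.hstack([A,B]))
E
```

```text
outer 3589.5 [190.  221.7] [480.47499382 253.31865482] [483.23864448 260.42956734]
[[554.0, 336.0], [487.0, 336.0], [502.0, 325.0], [503.0, 308.0], [539.0, 288.0], [535.0, 284.0], [454.0, 308.0], [441.0, 306.0], [432.0, 293.0], [432.0, 313.0], [450.0, 317.0], [457.0, 336.0], [416.0, 336.0], [413.0, 199.0], [550.0, 197.0]]
hole 18.0 [175. 238.] [447.52154085 284.86155945] [449.08251407 293.12366969]
hole 34.5 [182.7 216.1] [492.4294117  268.37327699] [495.62935378 276.03362676]
outer [[385, 156], [381, 169], [391, 225], [423, 228], [439, 161]] [[610.5, -158.7], [583.0, -149.1], [463.9, -165.0], [455.9, -231.2], [596.5, -271.6]]
inner [[390, 164], [433, 168], [416, 221], [397, 218]] [[593.1, -168.5], [581.9, -258.3], [470.9, -217.4], [478.3, -178.1]]
```

View pics/crop1.png

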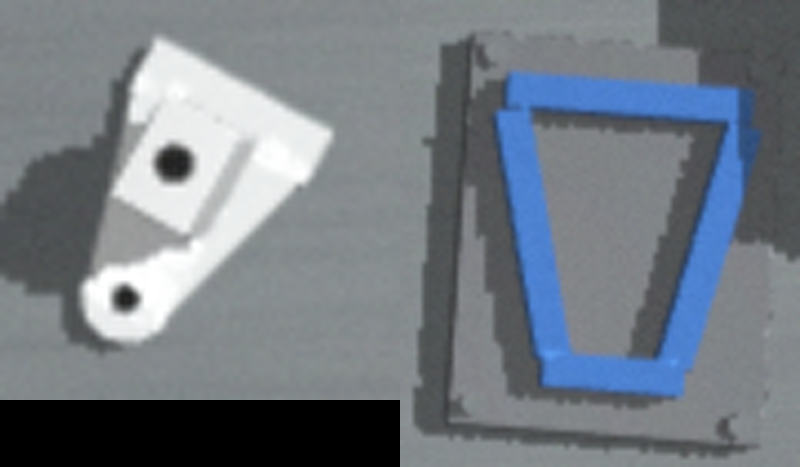

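The crop confirms the grey bracket: lug hole at (182.7,216.1) and tip hole at (175,238). The holes are 50 mm apart, as the 15 mm tip radius implies. That puts the bracket at (492,268) with yaw -29.5°. The jig's inner pocket is 114 mm long (116 expected), giving an origin of (546,-208) with yaw -7.9° and the narrow end towards the robot.

I move above the lug first.

arm_command --increments '[0.2, -18, -5, 5, 1, 0.24, -55, -15, 15, 2, 0.24, -96, -27, 28, 3, 0.24, -140, -39, 41, 4, 0.24, -184, -51, 55, 5, 0.24, -228, -64, 70, 6, 0.24, -272, -76, 85, 7, 0.24, -312, -87, 98, 8, 0.24, -345, -96, 106, 9, 0.24, -363, -101, 110, 9.3, 0.24, -369.3, -103.1, 112, 9.3, 0.24, -369.3, -103.1, 112, 9.3, 0.24, -369.3, -103.1, 112, 9.3, 0.24, -369.3, -103.1, 112, 9.3]'

```text
time: 1.85
tool_pos: [491.8, 269.1, 115.1]
tcp_rot: [3.141, 0.0, 2.628]
contact_force: [-0.5, 0.4, -0.4]
grip_width: 69.9
```

Run:
```python
from h import *
a=imaging.capture("scene");b=imaging.capture("top")
A=cv2.resize(a[100:300,280:480],(400,400));B=cv2.resize(b[140:290,110:260],(400,400))
cv2.imwrite("pics/c2.png",np.hstack([A,B])); o=sensors.get_obs(); print(o["tool_pos"],np.degrees(o["tcp_rot"]),o["grip_width"],o["time"])
```

```text
[491.9773767  268.84501582 115.00844386] [1.79978415e+02 1.06463939e-02 1.50539727e+02] 69.69339532286386 1.95
```

View pics/c2.png

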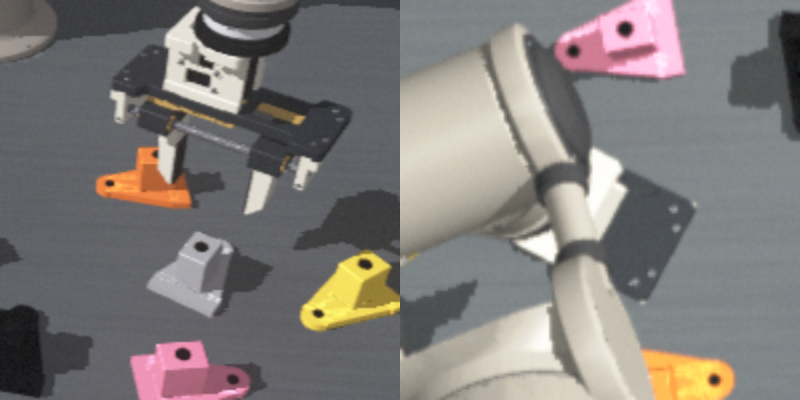

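The crop shows the open fingers straddling the direction of the grey lug, with its hole at scene px (380.5,223). The yellow and orange brackets are clear. I'll check that hole against the top-view position.

```bash
python3 -c "
from h import *
print(ray('scene',(380.5,223),48), proj('scene',[492.4,268.4,48]))"
```

```text
[493.38697636 267.93279743] [380.70762006 222.66639554]
```

The two views agree within 1 mm. I descend and close.

arm_command --increments '[0.24, 0, 0, 10, 0, 0.24, 0, 0, 30, 0, 0.24, 0, 0, 55, 0, 0.24, 0, 0, 78, 0, 0.24, 0, 0, 93, 0, 0.24, 0, 0, 101, 0, 0.24, 0, 0, 101, 0, 0.4, 0, 0, 101, 0, 0.6, 0, 0, 101, 0, 1, 0, 0, 101, 0, 1, 0, 0, 101, 0, 1, 0, 0, 101, 0, 1, 0, 0, 101, 0, 1, 0, 0, 101, 0]'

```text
time: 3.7
tool_pos: [492.5, 268.5, 13.9]
tcp_rot: [3.141, 0.0, 2.627]
contact_force: [-0.1, 1.1, 3.0]
grip_width: 30.2
```

Gripped at 30.2 mm, which matches the lug. I lift it.

arm_command --increments '[1, 0, 0, -6, 0, 1, 0, 0, -20, 0, 1, 0, 0, -40, 0, 1, 0, 0, -60, 0, 1, 0, 0, -78, 0, 1, 0, 0, -90, 0, 1, 0, 0, -95, 0, 1, 0, 0, -95, 0]'

```text
time: 4.7
tool_pos: [492.2, 268.3, 108.7]
tcp_rot: [3.142, -0.0, 2.626]
contact_force: [-0.8, 0.4, -5.9]
grip_width: 29.8
```

The wrist shows about 5 N, so the bracket is held. I carry it to above the jig.

arm_command --increments '[1, -9, -12, 0, -0.5, 1, -28, -39, 0, -2, 1, -51, -70, 0, -4, 1, -76, -105, 0, -6, 1, -101, -140, 0, -8, 1, -126, -174, 0, -10, 1, -151, -209, 0, -12, 1, -176, -243, 0, -14, 1, -201, -278, 0, -16, 1, -226, -312, 0, -18, 1, -249, -344, 0, -20, 1, -267, -369, 0, -21, 1, -278, -384, 0, -21.6, 1, -281, -388.4, 0, -21.6, 1, -281, -388.4, 0, -21.6, 1, -281, -388.4, 0, -21.6, 1, -281, -388.4, 0, -21.6]'

```text
time: 6.82
tool_pos: [545.6, -207.2, 108.8]
tcp_rot: [3.141, -0.0, 3.005]
contact_force: [-0.4, -0.3, -6.1]
grip_width: 30.5
```

Run:
```python
from h import *
a=imaging.capture("scene");b=imaging.capture("top")
cv2.imwrite("pics/s3.png",a)
A=cv2.resize(a[130:300,60:230],(400,400));B=cv2.resize(b[130:250,340:460],(400,400))
cv2.imwrite("pics/c3.png",np.hstack([A,B])); o=sensors.get_obs(); print(o["tool_pos"],np.degrees(o["tcp_rot"]),o["grip_width"],o["time"])
```

```text
[ 545.60112915 -207.43535488  108.78157436] [1.79991506e+02 1.68069907e-03 1.72137776e+02] 30.068976019213444 6.925
```

View pics/c3.png

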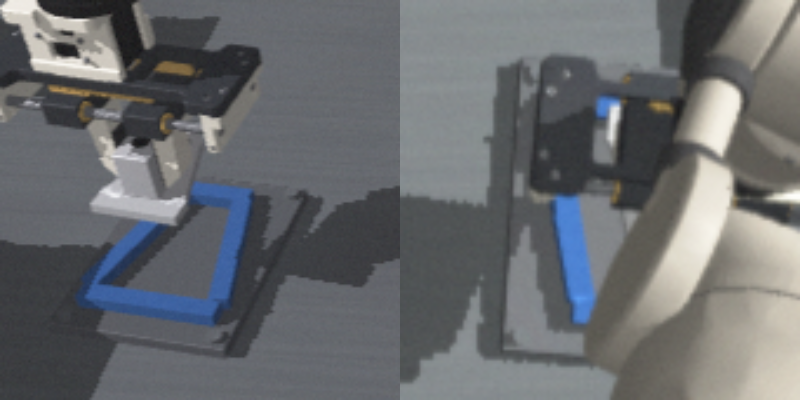

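The bracket hangs level above the pocket with its square end towards the wide end. I cross-check the jig from the scene view before lowering, along with the held bracket's square-end edge, which is at crop (92,203) to (178,222).

Run:
```python
from h import *
im=cv2.imread("pics/scene0.png"); hsv=cv2.cvtColor(im,cv2.COLOR_BGR2HSV)
b=cv2.inRange(hsv,(105,120,40),(125,255,255)); b[:,300:]=0; b[:190]=0
cs,h=cv2.findContours(b,cv2.RETR_CCOMP,cv2.CHAIN_APPROX_NONE)
for c,k in zip(cs,h[0]):
    if cv2.contourArea(c)>300:
        a=cv2.approxPolyDP(c,4,True)[:,0]; print("inner" if k[3]>=0 else "outer",a.tolist(),[np.round(ray("scene",p,24),1).tolist() for p in a])
t=np.radians(-7.9);R=np.array([[np.cos(t),-np.sin(t)],[np.sin(t),np.cos(t)]])
for n in("scene","top"):
  print(n,"pred inner corners",[np.round(proj(n,np.append(R@q+[546,-208],24)),1).tolist() for q in np.array([[43,43],[43,-43],[-73,-21],[-73,21]],float)])
print("held: bottom square edge pred",[proj("scene",np.append(R@[35,s]+[545.6,-207.4],94.8)).round(1).tolist() for s in(-35,35)],"seen",[60+92*.425,130+207*.425],[60+178*.425,130+224*.425])
```

```text
outer [[166, 210], [138, 207], [96, 246], [93, 259], [150, 268], [157, 260]] [[463.2, -169.2], [458.6, -230.5], [576.0, -274.0], [609.0, -266.5], [622.0, -153.9], [601.8, -147.0]]
inner [[158, 219], [148, 257], [105, 250], [139, 216]] [[491.7, -177.8], [595.8, -165.9], [584.8, -252.9], [485.9, -219.4]]
scene pred inner corners [[145.4, 256.3], [103.6, 249.1], [141.6, 211.2], [160.4, 214.1]]
top pred inner corners [[391.3, 163.3], [432.1, 167.7], [416.7, 221.0], [396.6, 218.8]]
held: bottom square edge pred [[99.8, 219.4], [135.5, 225.2]] seen [99.1, 217.975] [135.64999999999998, 225.2]
```

The views agree within about 3 mm, so I aim for the average of (547,-206.5) and yaw about -7.2°, with 8 mm of clearance all round. I lower, slowly at the end.

arm_command --increments '[1, -1.3, 1.1, 8, -0.7, 1, -1.3, 1.1, 24, -0.7, 1, -1.3, 1.1, 42, -0.7, 1, -1.3, 1.1, 56, -0.7, 1, -1.3, 1.1, 65, -0.7, 1, -1.3, 1.1, 70, -0.7, 1, -1.3, 1.1, 74, -0.7, 1, -1.3, 1.1, 77, -0.7, 1, -1.3, 1.1, 79, -0.7, 1, -1.3, 1.1, 81, -0.7, 1, -1.3, 1.1, 82, -0.7, 1, -1.3, 1.1, 82, -0.7]'

```text
time: 8.43
tool_pos: [547.0, -207.2, 26.7]
tcp_rot: [3.141, 0.0, 3.016]
contact_force: [-0.1, -0.0, -6.5]
grip_width: 30.0
```

arm_command --increments '[1, 0, 0, 0.5, 0, 1, 0, 0, 1, 0, 1, 0, 0, 1, 0]'

```text
time: 8.8
tool_pos: [547.0, -207.2, 25.9]
tcp_rot: [3.142, 0.0, 3.016]
contact_force: [-1.5, 0.8, -2.5]
grip_width: 30.1
```

Run:
```python
from h import *
a=imaging.capture("scene");b=imaging.capture("top")
A=cv2.resize(a[160:290,70:200],(500,500),interpolation=cv2.INTER_CUBIC)
cv2.imwrite("pics/c4.png",A); o=sensors.get_obs(); print(o["tool_pos"],o["contact_force"])
```

```text
[ 547.05009968 -207.21539236   25.95164495] [ 0.15148302  0.63282571 -2.89594849]
```

View pics/c4.png

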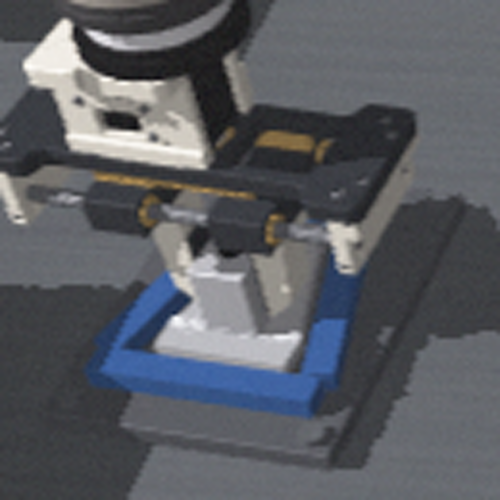

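The picture shows the ear inside the blue walls, square and level. The wrist load fell at TCP z = 25.9, so the underside is at 12 mm, which is the pocket floor. I release with a small opening and retreat.

arm_command --increments '[0.62, 0, 0, 0, 0, 0.55, 0, 0, 0, 0, 0.5, 0, 0, 0, 0, 0.5, 0, 0, 0, 0, 0.5, 0, 0, -3, 0, 0.5, 0, 0, -12, 0, 0.5, 0, 0, -30, 0, 0.5, 0, 0, -60, 0, 0.5, 0, 0, -100, 0, 0.5, 0, 0, -135, 0, 0.5, 0, 0, -150, 0, 0.5, 30, 0, -150, 0, 0.5, 75, 20, -150, 0, 0.5, 110, 60, -150, 0, 0.5, 130, 105, -150, 0, 0.5, 140, 150, -150, 0, 0.5, 140, 190, -150, 0, 0.5, 140, 210, -150, 0, 0.5, 140, 210, -150, 0]'

```text
time: 11.28
tool_pos: [434.0, 19.8, 175.3]
tcp_rot: [3.141, -0.001, 3.018]
contact_force: [-0.1, -0.7, -0.3]
grip_width: 46.0
```

Run:
```python
from h import *
a=imaging.capture("scene");b=imaging.capture("top"); cv2.imwrite("pics/t5.png",b)
A=cv2.resize(a[180:290,70:200],(400,340),interpolation=cv2.INTER_CUBIC);B=cv2.resize(b[140:242,350:470],(400,340),interpolation=cv2.INTER_CUBIC)
cv2.imwrite("pics/c5.png",np.hstack([A,B])); o=sensors.get_obs(); print(o["tool_pos"],o["contact_force"],o["time"])
```

```text
[434.15216807  18.41800681 175.40081173] [ 0.10722897 -0.42338151 -0.47827922] 11.375
```

View pics/c5.png

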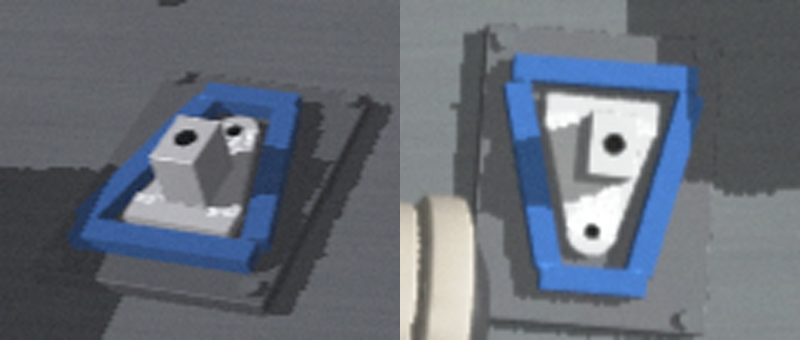

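The bracket lies inside the walls with its tip in the narrow end. The lug hole is at top px (414.2,183.2) and the tip hole at (407.6,209.3). One numeric check, then I hand in.

Run:
```python
from h import *
from plant import ticket
a=ray("top",(414.2,183.2),60);b=ray("top",(407.6,209.3),20);d=a-b
print(a,b,np.hypot(*d),np.degrees(np.arctan2(d[1],d[0])))
i0=cv2.imread("pics/top0.png");i5=cv2.imread("pics/t5.png")
print("black change",cv2.absdiff(i0,i5)[140:192,245:285].mean())
print(ticket.close_job())
```

```text
[ 546.05324521 -208.54772732] [ 496.31410783 -201.98485934] 50.17024041955257 -7.516515460424358
black change 2.950480769230769
the job is handed in; nothing more can be done
None
```

I gripped the bare-metal bracket by its lug, carried it over to the jig and lowered it into the pocket. I released it only after the wrist force showed it resting on the floor, then moved the arm clear. The job was handed in at about 11.4 s of the 32 s allowed.

- **Position:** the last top view puts the bracket's origin at (546.1, -208.5) with yaw -7.5°. The jig is at about (546–547, -207 ± 2) with yaw about -7.5°, so the bracket is roughly 2 mm off centre.
- **Height:** contact came at TCP height 25.9 mm, which puts the underside 12 mm above the bench, the pocket floor height. The hole spacing measured at that height was 50.2 mm, against 50 mm expected. In the pictures the bracket lies flat with its tip in the narrow end.
- **Jig disagreement:** the two camera views of the jig differed by about 3 mm, so I aimed at their average, within the 8 mm clearance.
- **Other brackets:** the black bracket looks unchanged in the top view. The arm hid the red one at the end, so I did not check it; the carried bracket passed about 47 mm above its top, and I saw no contact force.

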